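# Space the buckle blocks on the display rail

## Robot

A 7-joint arm with a two-finger parallel gripper is mounted at the origin on the work surface. World frame = base frame: x ahead of the robot, y to its left, z up, the work surface at z = 0. Lengths are in m, angles in rad, forces in N, time in s.
With the tool pointing down it reaches from about 0.425 to 0.925 m from the base axis. Payload 6.8 kg.
Tool frame: the origin (TCP) lies midway between the tips of the shut fingers; the grasp point (between the pads) lies 19 mm behind it (r.grip_point_offset is the distance from the TCP to the grasp point, in m); z points along the fingers, y is the direction in which the jaws open and shut (so a half turn about z gives the same grasp; the last joint's range is limited). The gripper opens to 85 mm and grips with 20 to 120 N. Pads are 22 mm wide; open, the fingers measure 114 mm over their backs; the gripper's body (76 mm by 85 mm) begins 54 mm behind the grasp point. The pads swing forward as they close: fully open they stand 13 mm farther back than shut.
Start: joints at [-0.108, 0.477, 0.022, 1.555, -0.011, 1.109, -0.083], TCP at [0.675, 0, 0.231] pointing down, gripper open.
Joint ranges: [-2.96, 2.96], [-0.34, 2.1], [-1.41, 1.46], [0.24, 2.44], [-1.37, 4.51], [0.17, 1.92], [-2.96, 2.96]. Speed limits (rad/s): [2.39, 2.39, 3.14, 3.14, 3.14, 3.14, 3.14].

## Interface

Orientations are given as a rotation vector (axis times angle).
In Python, from bench import r, grab_frame, camera_params gives the robot as it stands.
- The arm moves only by the tool carry_out, never from a script. Its argument "motion" is text: rows parted by semicolons, each of 5 numbers parted by spaces: the closure, from 0 (fully open) to 1 (shut), then the shift along the tool's x, y, z in mm, then the turn about the tool's z in rad. In form: fingers dx dy dz twist; .... A call has exactly 8 rows; each row shifts and turns the commanded pose from where the row before left it, along the tool's axes as they then stand; what a row does not reach is not made up. A row lasts 1/8 s, in which the tool goes at most 62.5 mm and 10.7 degrees, less where a joint would pass 70% of its speed; a pose out of reach is approached as far as the arm can. A call with a gripper value outside its range is refused whole. The fingers move at their own pace and stop on an object; "newtons" is the grip in N (left out, the last holds). Time passes only in rows, so rows that do not move let the fingers close, or fill a call up. It gives the time, the measured TCP pose, the force and the opening at its end, in the units of the state.
- r.get_obs(): the state, without advancing time (a new reading comes with each control period).
- grab_frame(name): name is "scene" or "side" or "wrist"; returns the picture (420x560x3 uint8, red, green, blue); there is no depth.
- camera_params(name): a dict with "fx", "fy", "cx", "cy" (pixels), "eye" and "attitude" of the camera in the world. Camera axes: x right, y down, z forward; pixel columns grow to the right and rows downward; lengths in m; the calibration is good to about 2 mm. A picture is of the moment at which its call begins: read the wrist's pose just before it. camera_params takes no time and is no camera call; for the wrist camera it gives the pose at the moment of the call.
- r.hand_in(): hands the job in, once; it reports no verdict.
The state is a dict: "clock": time; "joints": joint angles; "qvel": joint speeds; "tau": joint torques, N m; "tcp_pos": TCP position; "orientation": TCP orientation; "contact_force": force on the tool from outside, world axes, zero at the start; "moment": the same for the moment, N m; "grip_width": finger opening in m.
Only numpy, scipy, OpenCV 4.12 (cv2) and the standard library are available. Lean on these libraries where they do the work, as an engineer would, in place of code of your own. Each camera call takes 0.05 s, during which the arm holds its last target.

## Task

Even out the buckle display on the counter rail with the teal spacer: hold it by its handle, set it astride the middle block (one leg on each side) and slide that block towards the fixed dark end block until the spacer's leading leg just meets the end block; then step the spacer over to the far block and slide that up to the middle block in the same way. Both gaps are then the same, about 44 mm; at last stand the spacer back upright where you took it from.

Things in the scene. Friction and masses are not known exactly. Their poses are not given: they have to be found in the camera images.
- spacer_c (a point): teal spacer, loose, 0.25 kg: a bridge on two legs, 112 mm long (y), 50 deep (x), 120 high (z up), same either way round. Point: its centre, 60 mm above the feet. Legs 24 mm thick (y), 58 high, 64 mm apart inside: 10 mm play each side of a block. Bridge 58 to 72 mm up; on its middle a handle, 24 mm (y) by 40 (x), 72 to 120 mm up: grip it across the 24. The smaller red spacer is the wrong one.
- end_block_c (a point): dark wooden buckle block, fixed at the rail's end on the robot's left; point: centre of its wood. All three blocks are 44 mm along the rail (y), 70 across (x), 30 high, with a buckle 6 mm high on top (top 48 mm above the counter). Block y lies along the rail, away from the other blocks. Rail: fixed dark grey bar 420 x 90 mm, 12 thick, somewhat turned on the counter.
- mid_block_c (a point): white buckle block in the middle of the row, same size; point: centre of its wood. It slides only along the rail, with about 2 N of friction, and stays where it is left. It starts too far from the end block.
- far_block_c (a point): white buckle block farthest from the dark end block, same size, sliding the same way; point: centre of its wood. It starts too far from the middle block. A loose white block off to the side is not part of the row.
There are look-alikes about, which are no part of the job. What is shaped like the part that bears spacer_c but pink is not meant.

How it is judged:
By the outcome, as a careful person would: the job done as asked, in the order asked, and still so for the second after the job is handed in, with the robot touching nothing.
It also fails if it takes over 58 s, if anything falls off the work surface, if the arm or the gripper's body presses on something with over 40 N, if the wrist force passes 120 N, or if a joint passes its speed limit or range.

## Working session

There is one attempt and no reset: what is moved stays moved. The work goes in short steps, Python scripts to look and compute and a tool call to move; the robot and the scene stay as the last step left them, time stands still between calls to the robot, and variables do not carry over. Pictures are saved under pics/ and viewed, and the job is handed in when it is done.

Besides the shell and the picture viewer there is one more tool, called as name(argument=value, ...) on one line, values as JSON. carry_out: Moves the arm, as the interface text tells. Its arguments: {"type":"object","properties":{"motion":{"type":"string"},"newtons":{"type":"number"}},"required":["motion"]}

```bash
ls; mkdir -p pics
python3 - <<'E'
from bench import r, grab_frame, camera_params
import cv2
for n in ["scene","side","wrist"]:
    p=camera_params(n); print(n,p)
    im=grab_frame(n); cv2.imwrite(f"pics/{n}0.png",cv2.cvtColor(im,cv2.COLOR_RGB2BGR))
print(r.get_obs()); print(r.grip_point_offset)
E
```

```text
pics
scene {'fx': 470.1277902802365, 'fy': 470.1277902802365, 'cx': 286.3714439024071, 'cy': 203.58858585653238, 'eye': array([ 1.11998114, -0.48844167,  0.60317024]), 'attitude': array([-1.97493794, -1.04299459,  0.54756425])}
side {'fx': 388.6907155524162, 'fy': 388.6907155524162, 'cx': 283.134400594131, 'cy': 208.96605792486196, 'eye': array([ 0.1835552 , -0.78915902,  0.52012285]), 'attitude': array([-2.06394674,  0.40604905, -0.25856857])}
wrist {'fx': 320.486115217879, 'fy': 320.486115217879, 'cx': 280.813306704999, 'cy': 210.09345102227272, 'eye': array([0.67393288, 0.07290826, 0.37313035]), 'attitude': array([ 2.85200348e+00,  9.81804283e-04, -2.79843774e-03])}
{'clock': 0.15, 'joints': array([-0.10808838,  0.47764068,  0.02231481,  1.55621   , -0.01146692,
        1.10932784, -0.08311641]), 'qvel': array([ 1.27501461e-03, -1.52151685e-03,  1.68183564e-04, -4.60598291e-03,
        6.67545742e-04,  9.60257941e-06, -6.61632042e-04]), 'tau': array([ 1.55385478e-03, -5.96924365e+01,  1.60940632e+00, -2.81490952e+01,
        1.26662746e-02,  6.56643446e-03,  5.58682734e-05]), 'tcp_pos': array([ 6.74536357e-01, -4.28821852e-06,  2.30534098e-01]), 'orientation': array([-2.22073706e+00, -2.22081024e+00,  1.74484796e-03]), 'contact_force': array([-0.12169979, -0.64275635,  0.63680088]), 'moment': array([-0.00183791, -0.01035624,  0.01781155]), 'grip_width': 0.08550528298727875}
0.0187
```

View pics/scene0.png

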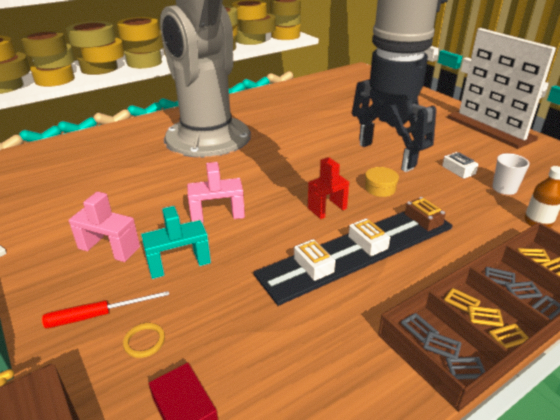

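View pics/side0.png

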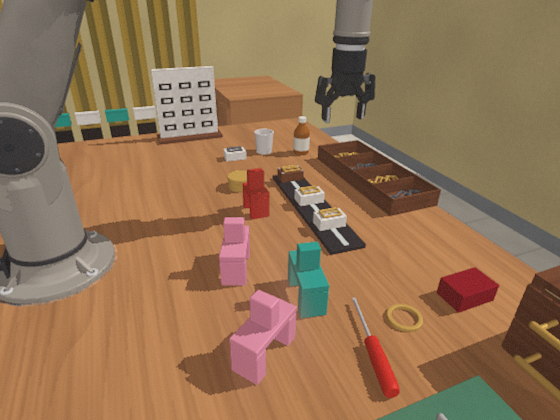

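View pics/wrist0.png

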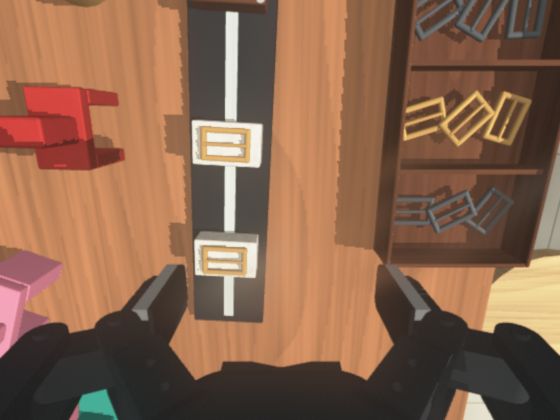

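The scene view shows the teal spacer (handle top ~(171,213), feet (155,272)/(207,262)) between two pink look-alikes. The rail runs (278,290)→(440,222), with the white blocks at (315,258) and (370,237) and the dark end block at (427,212). The wrist view shows the two white blocks at (227,144) and (226,256). I'll measure these now.

```bash
cat > h.py <<'E'
import numpy as np, cv2
from scipy.spatial.transform import Rotation as R
def cast(p,uv,z):
    uv=np.atleast_2d(np.asarray(uv,float))
    d=np.c_[(uv[:,0]-p['cx'])/p['fx'],(uv[:,1]-p['cy'])/p['fy'],np.ones(len(uv))]
    d=R.from_rotvec(p['attitude']).apply(d); e=p['eye']
    return e+d*((z-e[2])/d[:,2])[:,None]
def proj(p,X):
    c=R.from_rotvec(p['attitude']).inv().apply(np.atleast_2d(X)-p['eye'])
    return np.c_[c[:,0]/c[:,2]*p['fx']+p['cx'],c[:,1]/c[:,2]*p['fy']+p['cy']]
def comps(m,amin=30):
    n,l,s,c=cv2.connectedComponentsWithStats(m.astype(np.uint8))
    return [(l==i,s[i],c[i]) for i in range(1,n) if s[i,4]>=amin]
def rectw(p,mask,z):
    c,_=cv2.findContours(mask.astype(np.uint8),cv2.RETR_EXTERNAL,cv2.CHAIN_APPROX_NONE)
    c=max(c,key=cv2.contourArea).reshape(-1,2)
    w=cast(p,c,z)[:,:2]*1000
    return cv2.minAreaRect(w.astype(np.float32))
def hsv(im): return cv2.cvtColor(im,cv2.COLOR_RGB2HSV).astype(int)
E
python3 - <<'E'
from h import *; from bench import camera_params
for n in ["scene","wrist","side"]:
    p=camera_params(n); im=cv2.imread(f"pics/{n}0.png")[:,:,::-1].copy(); H=hsv(im)
    print(n)
    teal=(H[...,0]>75)&(H[...,0]<95)&(H[...,1]>120)&(H[...,2]>60)
    for m,s,c in comps(teal,150): print(' teal',s,c, np.percentile(H[m][:,2],[5,50,95]))
    wh=(H[...,1]<45)&(H[...,2]>150)
    for m,s,c in comps(wh,150): print(' white',s,c,rectw(p,m,.042))
    dk=(H[...,2]<70)&(H[...,1]<150)
    for m,s,c in comps(dk,1500): print(' dark',s,c,rectw(p,m,.012))
    cv2.imwrite(f"pics/{n}0z.png",cv2.resize(im[:,:,::-1][180:300,120:320] if n=="scene" else im[:,:,::-1][230:330,270:350],None,fx=4 if n=="scene" else 6,fy=4 if n=="scene" else 6,interpolation=cv2.INTER_CUBIC))
E
```

```text
scene
 teal [438  50  24  19 319] [449.64890282  59.10658307] [101.  111.  163.1]
 teal [228  77  41  16 290] [248.15517241  84.42758621] [130. 195. 235.]
 teal [548  86  12  19 176] [554.43181818  94.78977273] [ 99.75 108.   150.5 ]
 teal [128  99  50  17 381] [151.86089239 106.95275591] [102. 151. 232.]
 teal [ 19 117  78  24 653] [ 56.79632466 129.56355283] [132.6 190.  233. ]
 teal [ 142  206   68   72 2248] [174.55115658 240.55604982] [151.  179.5 212. ]
 white [  0   0  64   8 273] [22.23076923  2.17948718] ((-1913.5653076171875, -138.70016479492188), (352.0641174316406, 170.33653259277344), 55.08633804321289)
 white [ 461   29   94  110 4952] [507.07673667  78.35238288] ((211.9606475830078, 1060.481689453125), (302.0682678222656, 1070.9906005859375), 30.333818435668945)
 white [232  33  86  27 938] [271.13539446  46.24520256] ((-543.9951782226562, 543.98876953125), (225.90985107421875, 424.6795959472656), 0.3517909049987793)
 white [   0   50  170   59 2553] [80.65961614 83.01410106] ((-588.0169067382812, -150.04144287109375), (609.4136352539062, 312.06787109375), 89.364746093
[... 4810 characters left out ...]
(106.6461410522461, 69.33502197265625), 79.27491760253906)
 white [291 181  58  65 806] [322.50868486 212.24689826] ((603.3777465820312, -53.85301208496094), (327.8984375, 86.35944366455078), 86.06307220458984)
 white [   0  241  114   58 2442] [ 66.24856675 273.92014742] ((42.94805908203125, -99.86273193359375), (208.92665100097656, 113.16503143310547), 31.374170303344727)
 dark [ 315   48   60   72 2178] [345.6010101   80.22589532] ((1691.09716796875, 1616.820068359375), (2298.915283203125, 350.6970520019531), 56.917083740234375)
 dark [   0  117   44   58 1987] [ 18.42627076 146.64066432] ((-168.47866821289062, 848.6904907226562), (129.1178436279297, 679.7811279296875), 9.274188995361328)
```

View pics/scene0z.png

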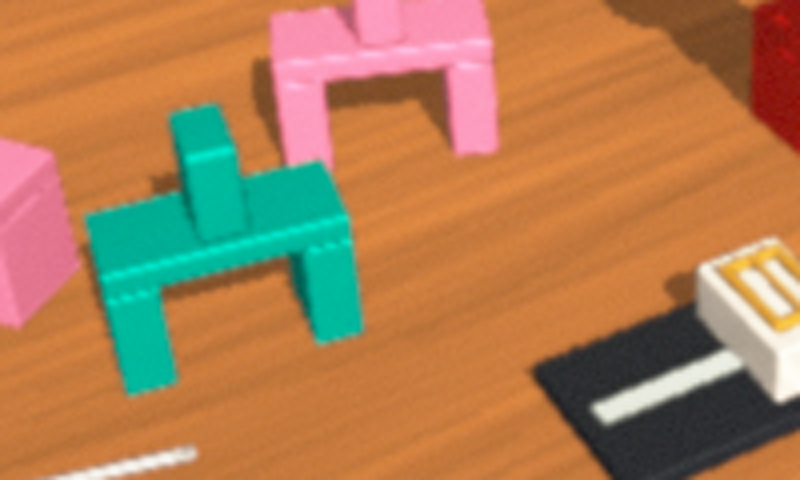

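View pics/side0z.png

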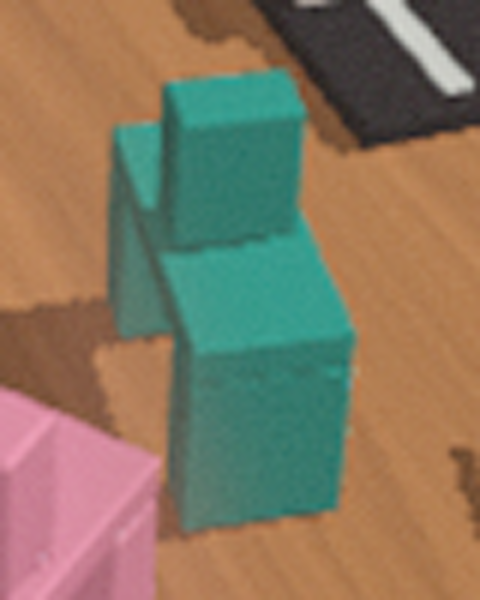

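Run:
```python
from h import *; from bench import camera_params
p=camera_params("scene"); q=camera_params("side")
Z=lambda a,o,f:(np.array(a,float)+.5)/f-.5+np.array(o)
def show(n,p,px,z):
    w=cast(p,px,z)[:,:2]*1000; rc=cv2.minAreaRect(w.astype(np.float32))
    print(n,w.round(1).tolist(),'mean',w.mean(0).round(1),'rect',rc)
o=(120,180)
show('feet',p,Z([(130,394),(177,384),(320,342),(361,333)],o,4),0)
show('htop',p,Z([(170,114),(218,103),(236,148),(187,158)],o,4),.12)
show('btop',p,Z([(87,213),(325,160),(349,214),(106,277)],o,4),.072)
o=(270,230)
show('S htop',q,Z([(162,85),(290,69),(304,116),(170,126)],o,6),.12)
show('S btop near',q,Z([(192,352),(353,334)],o,6),.072)
show('S foot',q,Z([(183,530),(338,511)],o,6),.0)
# end block etc: tops of buckle gold
im=cv2.imread("pics/scene0.png")[:,:,::-1].copy()
cv2.imwrite("pics/rail0z.png",cv2.resize(im[190:310,250:460,::-1],None,fx=3.8,fy=3.8,interpolation=cv2.INTER_CUBIC))
for n,X in dict(mid=(.6166,.0438,.042),far=(.6092,-.0854,.042),rail=(.6207,.0188,.012)).items(): print(n,proj(p,X))
```

```text
feet [[461.7, -339.2], [467.6, -318.9], [478.8, -252.0], [484.1, -233.2]] mean [ 473.  -285.8] rect ((473.0645446777344, -286.20745849609375), (108.32647705078125, 1.9022154808044434), 78.8458480834961)
htop [[432.8, -288.8], [436.9, -267.8], [473.0, -274.9], [467.9, -295.3]] mean [ 452.6 -281.7] rect ((452.91046142578125, -281.80731201171875), (21.39381980895996, 36.883827209472656), 78.96122741699219)
btop [[416.8, -329.8], [441.4, -223.0], [484.8, -231.9], [464.8, -338.8]] mean [ 452.  -280.9] rect ((450.9049072265625, -280.4867858886719), (109.57615661621094, 48.83727264404297), 79.39567565917969)
S htop [[433.8, -274.7], [473.3, -281.2], [466.0, -304.2], [427.4, -294.3]] mean [ 450.1 -288.6] rect ((450.3007507324219, -287.7373352050781), (24.122400283813477, 41.20816421508789), 75.65399932861328)
S btop near [[416.9, -336.2], [463.3, -346.4]] mean [ 440.1 -341.3] rect ((440.1049499511719, -341.3057861328125), (47.55361557006836, 0.0), 167.57659912109375)
S foot [[418.0, -334.3], [465.2, -344.8]] mean [ 441.6 -339.5] rect ((441.6177978515625, -339.5418701171875), (48.29979705810547, 0.0), 167.4251708984375)
mid [[368.16441935 230.10693469]]
far [[312.2532075 252.8899988]]
rail [[358.46806763 247.90382033]]
```

View pics/rail0z.png

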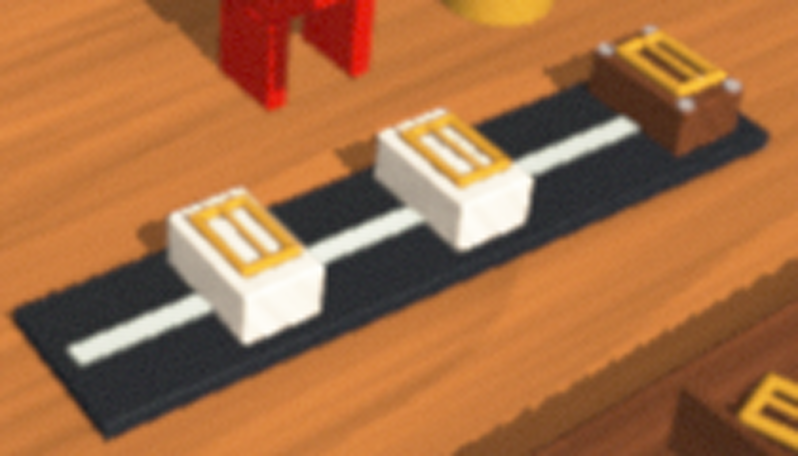

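Run:
```python
from h import *; from bench import camera_params
p=camera_params("scene"); w=camera_params("wrist")
Z=lambda a,o,f:(np.array(a,float)+.5)/f-.5+np.array(o)
u=np.array([np.cos(np.radians(86.65)),np.sin(np.radians(86.65))]);n=np.array([u[1],-u[0]])
for nm,c in dict(far=[(168,214),(238,188),(324,263),(243,292)],mid=[(376,140),(442,108),(533,180),(458,210)],end=[(594,52),(650,28),(742,84),(682,116)]).items():
    X=cast(p,Z(c,(250,190),3.8),.042)[:,:2]*1000
    print(nm,X.round(1).tolist(),X.mean(0).round(1),cv2.minAreaRect(X.astype(np.float32)),'s',(X.mean(0)@u).round(1),'t',(X.mean(0)@n).round(1))
X=cast(p,Z([(14,312),(108,438),(770,135),(700,75)],(250,190),3.8),[.012]*4)[:,:2]*1000
print('rail',X.round(1).tolist(), (X@u).round(1),(X@n).round(1))
for c in [(616.65,43.8),(609.2,-85.4)]: print(np.array(c)@u,np.array(c)@n)
# orientation of tool & wrist check
```

```text
far [[574.3, -101.8], [577.6, -61.7], [645.0, -61.7], [639.5, -105.2]] [609.1 -82.6] ((609.6642456054688, -81.75379943847656), (43.6903076171875, 68.4769058227539), 86.98580169677734) s -46.9 t 612.9
mid [[586.5, 20.1], [585.0, 66.7], [655.6, 63.3], [651.8, 16.7]] [619.7  41.7] ((619.197265625, 41.633575439453125), (46.81827163696289, 70.68364715576172), 87.28717041015625) s 77.8 t 616.2
end [[593.6, 170.5], [594.7, 213.6], [659.7, 213.7], [661.1, 165.3]] [627.3 190.8] ((627.3330078125, 189.46466064453125), (67.47689056396484, 48.39979553222656), 0.08649257570505142) s 227.1 t 615.0
rail [[563.1, -183.7], [655.9, -191.0], [675.3, 226.4], [615.7, 238.5]] [-150.5 -152.4  265.5  274.1] [572.8 665.9 660.9 600.7]
79.759234630558 613.0368072074853
-49.65533112598905 613.1493684990375
```

```bash
cat > plan.py <<'E'
import sys; from h import *; from bench import r
# usage: plan.py x y z(mm) yawdeg(tool y direction) n [wait rows] ; from measured or given commanded pose
def pose():
    o=r.get_obs(); M=R.from_rotvec(o['orientation']).as_matrix()
    return o['tcp_pos']*1000, np.degrees(np.arctan2(M[1,1],M[0,1])), M, o
def rows(p0,a0,tgt,a1,n):
    out=[];da=(a1-a0+90)%180-90; 
    da=da/n; d=(np.array(tgt)-p0)/n
    for i in range(n):
        a=np.radians(a0+da*i); x=np.array([-np.sin(a),np.cos(a),0]); y=np.array([np.cos(a),np.sin(a),0])
        out.append((round(d@x,1),round(d@y,1),round(-d[2],1),round(-np.radians(da),3)))
    return out
if __name__=="__main__":
    p,a,M,o=pose(); print('pose',p.round(1),round(a,2),'tilt',np.degrees(np.arccos(-M[2,2])).round(2),'F',o['contact_force'].round(1),'g',round(o['grip_width']*1000,1),'t',o['clock'])
    if len(sys.argv)>4:
        v=list(map(float,sys.argv[1:])); n=int(v[4])
        for q in rows(p,a,v[:3],v[3],n): print(*q)
E
python3 plan.py 452 -283 200 78.5 8
python3 - <<'E'
from h import *; from bench import camera_params
p=camera_params("scene")
print(cast(p,[(97,200),(213,172),(330,168),(171,212)],.12).round(3))
E
```

```text
pose [674.5  -0.  230.5] 0.0 tilt 0.08 F [-0.1 -0.6  0.6] g 85.5 t 0.15
-35.4 -27.8 3.8 -0.171
-30.1 -33.4 3.8 -0.171
-24.0 -38.1 3.8 -0.171
-17.1 -41.6 3.8 -0.171
-9.8 -43.9 3.8 -0.171
-2.2 -44.9 3.8 -0.171
5.5 -44.7 3.8 -0.171
13.1 -43.1 3.8 -0.171
[[ 0.341 -0.377  0.12 ]
 [ 0.372 -0.157  0.12 ]
 [ 0.492  0.044  0.12 ]
 [ 0.453 -0.28   0.12 ]]
```

carry_out(motion="0 -35 -28 4 -0.171; 0 -30 -33 4 -0.171; 0 -24 -38 4 -0.171; 0 -17 -42 4 -0.171; 0 -10 -44 4 -0.171; 0 -2 -45 4 -0.171; 0 5 -45 4 -0.171; 0 13 -43 4 -0.171")

```text
clock: 1.15
tcp_pos: [0.4512, -0.284, 0.1991]
orientation: [-0.309, -3.126, 0.0]
contact_force: [0.3, -0.5, 0.3]
grip_width: 0.0851
```

```bash
python3 plan.py 452 -283 200 78.5 2
python3 - <<'E'
from h import *; from bench import *
p=camera_params("wrist"); im=grab_frame("wrist"); cv2.imwrite("pics/w1.png",im[:,:,::-1])
o=r.get_obs()
print(proj(p,[.452,-.283,.12]))
H=hsv(im); m=(H[...,0]>75)&(H[...,0]<95)&(H[...,1]>120)
for m,s,c in comps(m,150): print(s,c)
E
```

```text
pose [ 451.2 -284.   199.1] 78.7 tilt 0.01 F [ 0.3 -0.5  0.3] g 85.1 t 1.15
-0.3 0.6 -0.5 0.002
-0.3 0.6 -0.5 0.002
[[282.19374271 220.67659215]]
[ 219  175  122   61 5172] [271.65796597 201.12529002]
```

View pics/w1.png

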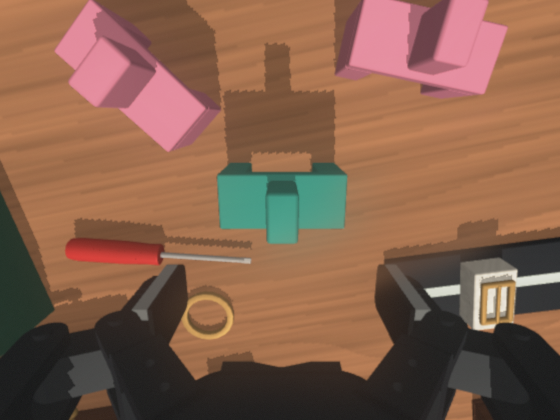

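The wrist view shows the teal handle top at about cols 267–298 and rows 193–243, with the bridge edges level. I'll refine from these before descending.

Run:
```python
from h import *; from bench import *
p=camera_params("wrist"); im=cv2.imread("pics/w1.png")
cv2.imwrite("pics/w1z.png",cv2.resize(im[155:255,205:360],None,fx=5,fy=5,interpolation=cv2.INTER_CUBIC))
```

```text
(no output)
```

View pics/w1z.png

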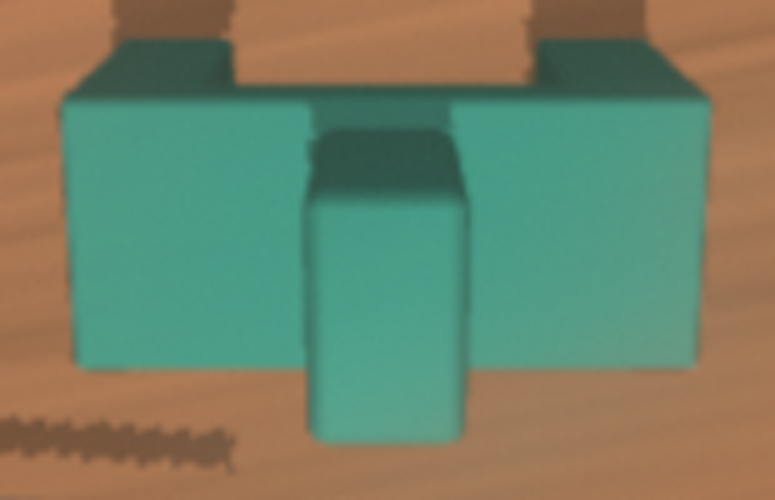

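```bash
python3 - <<'E'
from h import *; from bench import *
p=camera_params("wrist")
Z=lambda a:(np.array(a,float)+.5)/5-.5+np.array((205,155))
for n,c,z in [('h',[(306,198),(467,196),(463,443),(311,443)],.12),('b',[(62,100),(710,98),(697,368),(77,368)],.072)]:
    w=cast(p,Z(c),z)[:,:2]*1000; print(n,w.round(1).tolist(),w.mean(0),cv2.minAreaRect(w.astype(np.float32)))
E
python3 plan.py 452 -283 83 78.7 8
```

```text
h [[424.6, -296.6], [428.7, -274.2], [465.6, -281.5], [461.3, -303.6]] [ 445.04016563 -288.97502933] ((444.96783447265625, -288.98614501953125), (22.832014083862305, 37.620277404785156), 78.93175506591797)
b [[410.7, -338.4], [431.5, -230.6], [479.2, -239.5], [458.0, -347.8]] [ 444.84737923 -289.0614052 ] ((444.7984619140625, -288.9707336425781), (110.39159393310547, 48.46067810058594), 78.91931915283203)
pose [ 446.  -289.9  198.3] 78.82 tilt 0.28 F [-4.2 -4.3 -0.9] g 85.4 t 1.2
-0.6 1.0 14.4 0.0
-0.6 1.0 14.4 0.0
-0.6 1.0 14.4 0.0
-0.6 1.0 14.4 0.0
-0.6 1.0 14.4 0.0
-0.6 1.0 14.4 0.0
-0.6 1.0 14.4 0.0
-0.6 1.0 14.4 0.0
```

```bash
cat > cmd.py <<'E'
# commanded pose tracker: append executed motions to log.txt
from h import *
def commanded():
    p=np.array([674.5,0,230.5]);a=0.0
    for L in open('log.txt'):
        for row in L.strip().split(';'):
            if not row.strip(): continue
            f,dx,dy,dz,t=map(float,row.split()); 
            x=np.array([-np.sin(a),np.cos(a),0]); y=np.array([np.cos(a),np.sin(a),0])
            p=p+dx*x+dy*y+np.array([0,0,-dz]); a-=t
    return p,np.degrees(a)
if __name__=="__main__": print(commanded())
E
echo "0 -35 -28 4 -0.171; 0 -30 -33 4 -0.171; 0 -24 -38 4 -0.171; 0 -17 -42 4 -0.171; 0 -10 -44 4 -0.171; 0 -2 -45 4 -0.171; 0 5 -45 4 -0.171; 0 13 -43 4 -0.171">log.txt
python3 cmd.py; python3 -c "
from bench import r
print(r.get_obs()['qvel'])"
```

```text
(array([ 451.88091959, -282.95739729,  198.5       ]), np.float64(78.38062637389662))
[-0.0475843   0.00797705  0.02650684 -0.01097634  0.00346965  0.01849392
 -0.41350342]
```

carry_out(motion="0 0 0 0 -0.009; 0 0 0 20 0; 0 0 0 25 0; 0 0 0 25 0; 0 0 0 25 0; 0 0 0 20 0; 0 0 0 0 0; 0 0 0 0 0")

```text
clock: 2.2
tcp_pos: [0.4534, -0.2824, 0.085]
orientation: [0.303, 3.126, -0.0]
contact_force: [-0.5, 0.1, 0.2]
grip_width: 0.0856
```

```bash
echo "0 0 0 0 -0.009; 0 0 0 20 0; 0 0 0 25 0; 0 0 0 25 0; 0 0 0 25 0; 0 0 0 20 0; 0 0 0 0 0; 0 0 0 0 0">>log.txt; python3 cmd.py; python3 plan.py
python3 - <<'E'
from h import *; from bench import *
im=grab_frame("wrist"); cv2.imwrite("pics/w2.png",im[:,:,::-1])
im=grab_frame("scene"); cv2.imwrite("pics/s2.png",cv2.resize(im[130:300,80:300,::-1],None,fx=3,fy=3))
E
```

```text
(array([ 451.88091959, -282.95739729,   83.5       ]), np.float64(78.89628838951435))
pose [ 453.4 -282.4   85. ] 78.94 tilt 0.06 F [-0.5  0.1  0.2] g 85.6 t 2.2
```

View pics/s2.png

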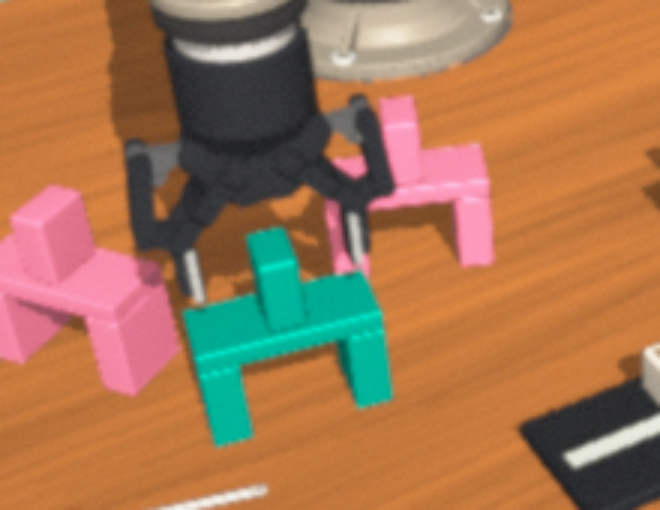

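View pics/w2.png

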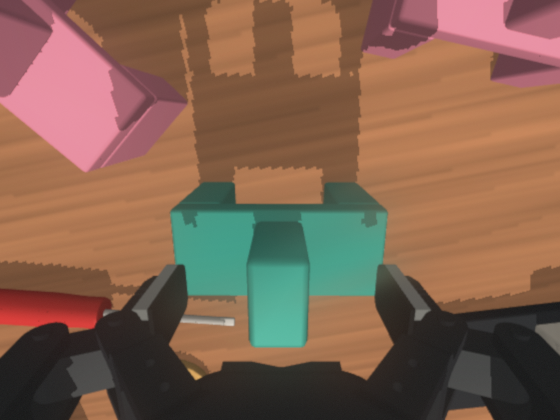

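The handle (col ~278) is centred between the fingers (185–377). I'll close.

carry_out(motion="1 0 0 0 0; 1 0 0 0 0; 1 0 0 0 0; 1 0 0 0 0; 1 0 0 0 0; 1 0 0 0 0; 1 0 0 0 0; 1 0 0 0 0", newtons=60)

```text
clock: 3.3
tcp_pos: [0.4524, -0.2831, 0.0844]
orientation: [0.304, 3.127, -0.0]
contact_force: [-1.0, -0.2, 4.6]
grip_width: 0.0234
```

```bash
python3 plan.py
python3 - <<'E'
from h import *; from bench import *
im=grab_frame("wrist"); cv2.imwrite("pics/w3.png",im[:,:,::-1])
E
```

```text
pose [ 452.4 -283.1   84.4] 78.89 tilt 0.01 F [-1.  -0.2  4.6] g 23.4 t 3.3
```

View pics/w3.png

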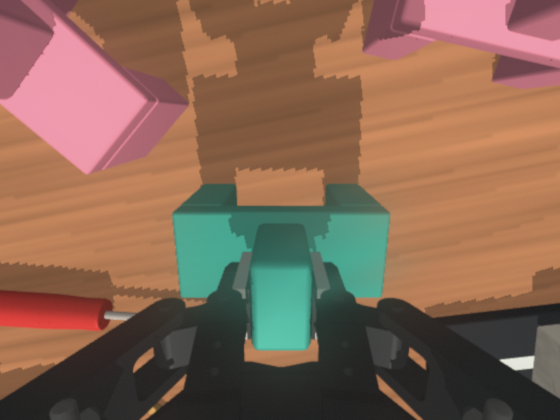

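Gripped (23.4 mm, handle centred). Next: lift and carry above the middle block.

```bash
echo "1 0 0 0 0">>log.txt
cat > pl.py <<'E'
import sys; from cmd import *
from plan import rows
v=list(map(float,sys.argv[1:])); p,a=commanded(); print(p.round(1),round(a,2))
q=rows(p,a,v[:3],v[3],int(v[4]))
for k in q: print(*k,end='; ')
E
mv cmd.py cmdp.py; sed -i 's/from cmd /from cmdp /' pl.py
echo "1 0 0 -50 0; 1 0 0 -50 0" >> log.txt; python3 pl.py 617 43.3 183.5 86.7 9
```

```text
[ 451.9 -283.   183.5] 78.9
-11.0 39.1 -0.0 -0.015; -11.6 38.9 -0.0 -0.015; -12.2 38.8 -0.0 -0.015; -12.8 38.6 -0.0 -0.015; -13.4 38.4 -0.0 -0.015; -13.9 38.2 -0.0 -0.015; -14.5 37.9 -0.0 -0.015; -15.1 37.7 -0.0 -0.015; -15.7 37.5 -0.0 -0.015;
```

carry_out(motion="1 0 0 -50 0; 1 0 0 -50 0; 1 -11 39 0 -0.015; 1 -11.6 39 0 -0.015; 1 -12.2 39 0 -0.015; 1 -12.8 38.6 0 -0.015; 1 -13.4 38.4 0 -0.015; 1 -13.9 38.2 0 -0.015")

```text
clock: 4.35
tcp_pos: [0.5622, -0.0637, 0.1832]
orientation: [-0.162, -3.135, -0.0]
contact_force: [0.5, -1.1, -2.9]
grip_width: 0.0232
```

carry_out(motion="1 -14.5 38 0 -0.015; 1 -15 37.7 0 -0.015; 1 -15.7 37.5 0 -0.015; 1 0 0 0 0; 1 0 0 0 0; 1 0 0 0 0; 1 0 0 0 0; 1 0 0 0 0")

```text
clock: 5.35
tcp_pos: [0.6175, 0.043, 0.1844]
orientation: [0.094, 3.14, -0.0]
contact_force: [-1.2, -0.6, -3.4]
grip_width: 0.0234
```

```bash
cat >> log.txt <<'E'
1 -11 39 0 -0.015; 1 -11.6 39 0 -0.015; 1 -12.2 39 0 -0.015; 1 -12.8 38.6 0 -0.015; 1 -13.4 38.4 0 -0.015; 1 -13.9 38.2 0 -0.015
1 -14.5 38 0 -0.015; 1 -15 37.7 0 -0.015; 1 -15.7 37.5 0 -0.015
E
python3 plan.py; python3 cmdp.py
python3 - <<'E'
from h import *; from bench import *
import json
p=camera_params("wrist"); json.dump({k:np.array(v).tolist() for k,v in p.items()},open('w4.json','w'))
for n in ["wrist","scene","side"]:
    im=grab_frame(n); cv2.imwrite(f"pics/{n}4.png",im[:,:,::-1])
E
```

```text
pose [617.5  43.  184.4] 86.58 tilt 0.01 F [-1.2 -0.6 -3.4] g 23.4 t 5.35
(array([617.11152692,  43.58133266, 183.5       ]), np.float64(86.63121862378043))
```

View pics/wrist4.png

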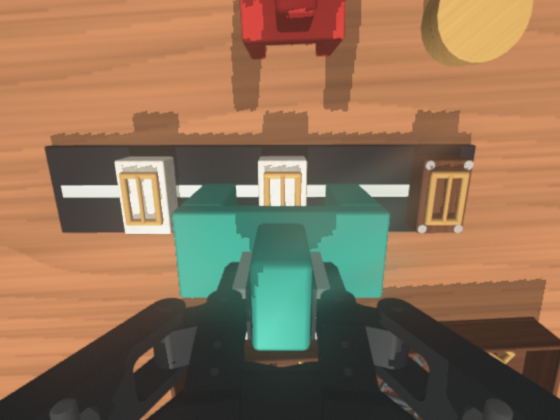

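View pics/scene4.png

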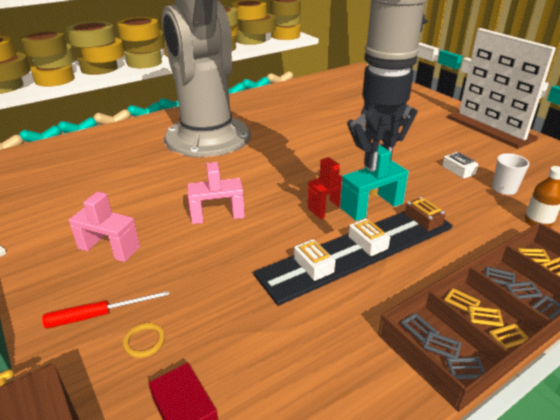

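View pics/side4.png

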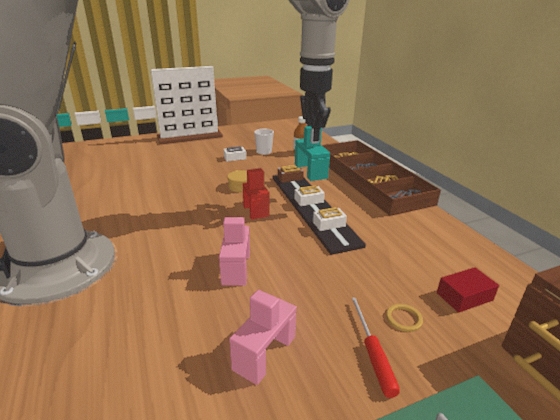

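The wrist view shows the rail level in the image with all three buckles: far ~(141,199), mid ~(283,190) partly hidden, end ~(447,198). I'll measure them here, with the arm settled.

Run:
```python
from h import *; import json
p={k:np.array(v) for k,v in json.load(open('w4.json')).items()}
im=cv2.imread("pics/wrist4.png"); H=hsv(im[:,:,::-1].copy())
g=(H[...,0]>12)&(H[...,0]<30)&(H[...,1]>120)&(H[...,2]>110)
a=np.radians(86.7);u=np.array([np.cos(a),np.sin(a)]);n=np.array([u[1],-u[0]])
mm=g.copy(); mm[:160]=0; mm[240:]=0
for m,s,c in comps(mm,60):
    if s[2]>80: continue
    ys,xs=np.where(m); w=cast(p,np.c_[xs,ys],.048)[:,:2]*1000
    S=w@u;T=w@n; print(s,c,'s',S.min().round(1),S.max().round(1),'t',T.min().round(1),T.max().round(1),rectw(p,m,.048))
dk=(H[...,2]<75)&(H[...,1]<150); dk[:140]=0; dk[245:]=0
for m,s,c in comps(dk,300): print('dk',s)
cv2.imwrite("pics/w4z.png",cv2.resize(im[135:245,40:490],None,fx=1.75,fy=1.75,interpolation=cv2.INTER_CUBIC))
print(cast(p,[(48,147),(472,146),(58,233),(470,233)],.012)[:,:2]*1000)
```

```text
[ 423  171   47   55 1549] [446.48353777 197.40219496] s 208.8 244.9 t 588.1 638.1 ((625.1470947265625, 191.20179748535156), (36.078861236572266, 50.10765838623047), 86.75779724121094)
[120 173  42  52 815] [140.11042945 196.83190184] s -63.4 -31.2 t 589.4 636.8 ((609.3683471679688, -82.51667785644531), (32.212982177734375, 47.35238265991211), 86.61104583740234)
[264 173  37  32 440] [282.27272727 184.83863636] s 63.9 95.7 t 589.6 617.9 ((607.3370971679688, 44.86469650268555), (31.81782341003418, 28.239532470703125), 86.61705017089844)
dk [  46  145  350   86 7522]
[[ 560.73665157 -179.63924479]
 [ 584.10007072  230.42804252]
 [ 648.98451137 -192.7747428 ]
 [ 674.41495449  238.20057282]]
```

View pics/w4z.png

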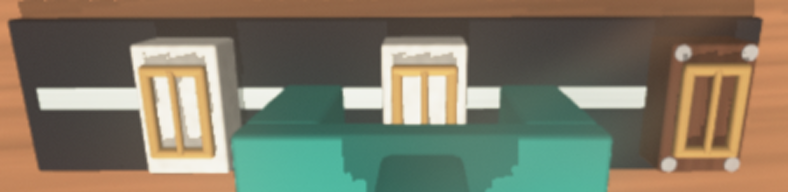

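carry_out(motion="1 0 1 16 0; 1 0 0 20 0; 1 0 0 20 0; 1 0 0 15 0; 1 0 0 10 0; 1 0 0 5 0; 1 0 0 0 0; 1 0 0 0 0")

```text
clock: 6.5
tcp_pos: [0.6182, 0.0447, 0.099]
orientation: [0.093, 3.139, 0.0]
contact_force: [-0.5, 0.0, -4.2]
grip_width: 0.0233
```

```bash
cat >> log.txt <<'E'
1 0 1 16 0; 1 0 0 20 0; 1 0 0 20 0; 1 0 0 15 0; 1 0 0 10 0; 1 0 0 5 0; 1 0 0 0 0; 1 0 0 0 0
E
python3 plan.py; python3 cmdp.py
python3 - <<'E'
from h import *; from bench import *
for n,b in [("wrist",None),("scene",(160,310,250,460))]:
    im=grab_frame(n)[:,:,::-1]
    if b: im=cv2.resize(im[b[0]:b[1],b[2]:b[3]],None,fx=3.5,fy=3.5,interpolation=cv2.INTER_CUBIC)
    cv2.imwrite(f"pics/{n}5.png",im)
E
```

```text
pose [618.2  44.7  99. ] 86.62 tilt 0.07 F [-0.5  0.  -4.2] g 23.3 t 6.5
(array([617.17028938,  44.57960466,  97.5       ]), np.float64(86.63121862378043))
```

View pics/scene5.png

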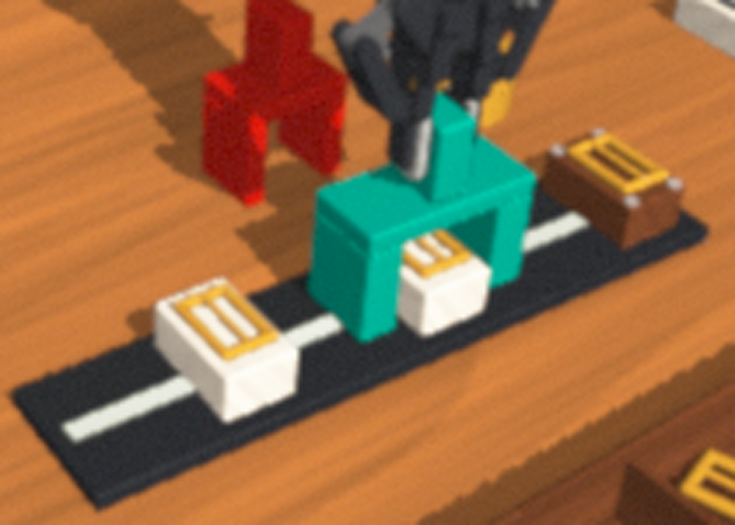

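View pics/wrist5.png

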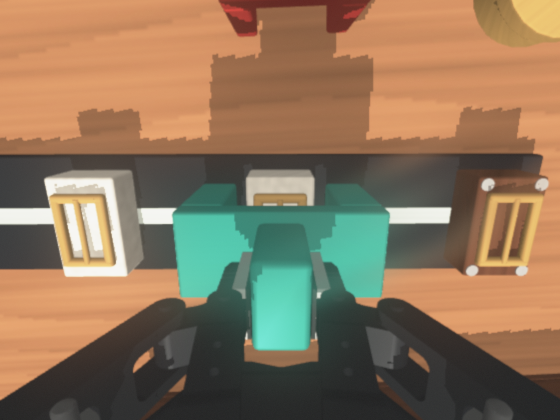

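It's astride the middle block in both views. Now sliding towards the end block, with the last part at creep speed.

carry_out(motion="1 0 5 0 0; 1 0 9 0 0; 1 0 11 0 0; 1 0 11 0 0; 1 0 11 0 0; 1 0 8 0 0; 1 0 5 0 0; 1 0 0 0 0")

```text
clock: 7.6
tcp_pos: [0.6211, 0.1056, 0.0982]
orientation: [-0.091, -3.14, -0.002]
contact_force: [1.1, -0.2, -2.6]
grip_width: 0.0235
```

```bash
cat >> log.txt <<'E'
1 0 60 0 0
E
python3 plan.py; python3 cmdp.py
python3 - <<'E'
from h import *; from bench import *
for n,b in [("wrist",None),("scene",(160,310,250,460))]:
    im=grab_frame(n)[:,:,::-1]
    if b: im=cv2.resize(im[b[0]:b[1],b[2]:b[3]],None,fx=3.5,fy=3.5,interpolation=cv2.INTER_CUBIC)
    cv2.imwrite(f"pics/{n}6.png",im)
E
```

```text
pose [621.1 105.6  98.2] 86.67 tilt 0.06 F [ 1.1 -0.2 -2.6] g 23.5 t 7.6
(array([620.69603674, 104.47592429,  97.5       ]), np.float64(86.63121862378043))
```

View pics/scene6.png

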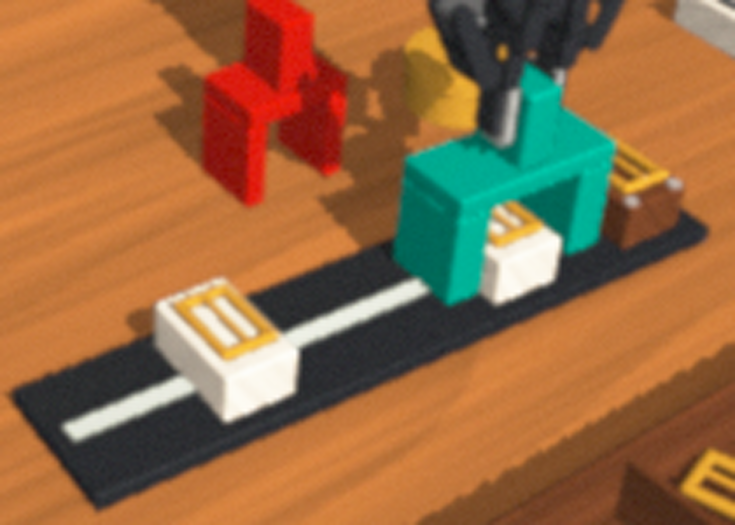

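View pics/wrist6.png

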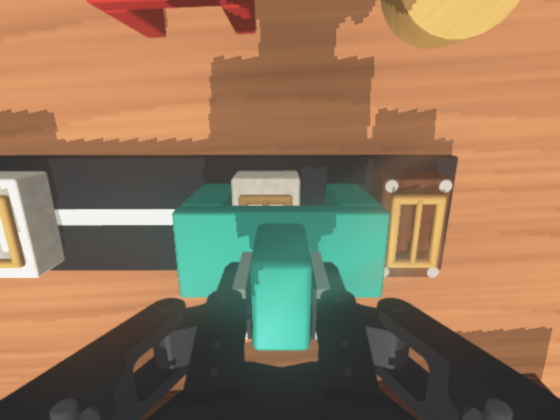

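carry_out(motion="1 0 2 0 0; 1 0 1.5 0 0; 1 0 1 0 0; 1 0 1 0 0; 1 0 0.5 0 0; 1 0 0 0 0; 1 0 0 0 0; 1 0 0 0 0")

```text
clock: 8.7
tcp_pos: [0.6215, 0.1105, 0.0983]
orientation: [-0.092, -3.14, -0.0]
contact_force: [-1.1, -1.5, -4.0]
grip_width: 0.0233
```

```bash
cat >> log.txt <<'E'
1 0 6 0 0
E
python3 plan.py; python3 cmdp.py
```

```text
pose [621.5 110.5  98.3] 86.63 tilt 0.01 F [-1.1 -1.5 -4. ] g 23.3 t 8.7
(array([621.04861148, 110.46555625,  97.5       ]), np.float64(86.63121862378043))
```

carry_out(motion="1 0 0.5 0 0; 1 0 0 0 0; 1 0 0.5 0 0; 1 0 0 0 0; 1 0 0.5 0 0; 1 0 0 0 0; 1 0 0 0 0; 1 0 0 0 0")

```text
clock: 9.7
tcp_pos: [0.6217, 0.1121, 0.0984]
orientation: [0.092, 3.14, 0.0]
contact_force: [-0.9, -1.7, -3.7]
grip_width: 0.0234
```

```bash
cat >> log.txt <<'E'
1 0 1.5 0 0
E
python3 plan.py; python3 cmdp.py
python3 - <<'E'
from h import *; from bench import *
print(r.get_obs()['moment'])
for n,b in [("wrist",(140,300,150,480)),("scene",(160,310,250,460))]:
    im=grab_frame(n)[:,:,::-1]
    f=3.5 if n=="scene" else 2.4
    im=cv2.resize(im[b[0]:b[1],b[2]:b[3]],None,fx=f,fy=f,interpolation=cv2.INTER_CUBIC)
    cv2.imwrite(f"pics/{n}7.png",im)
E
```

```text
pose [621.7 112.1  98.4] 86.63 tilt 0.01 F [-0.9 -1.7 -3.7] g 23.4 t 9.7
(array([621.13675516, 111.96296424,  97.5       ]), np.float64(86.63121862378043))
[-0.42381997  0.17025569  0.00543189]
```

View pics/wrist7.png

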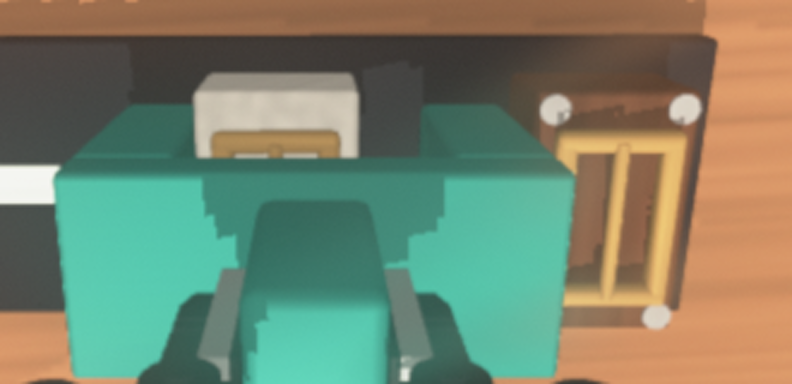

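View pics/scene7.png

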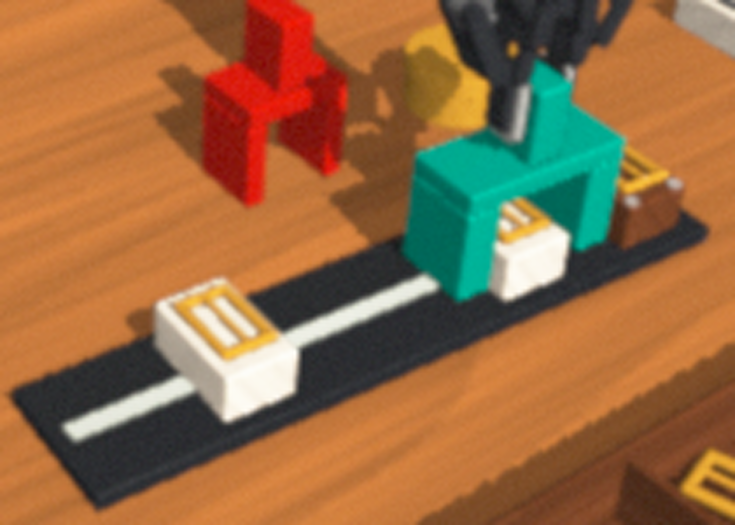

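carry_out(motion="1 0 0.5 0 0; 1 0 0 0 0; 1 0 0.5 0 0; 1 0 0 0 0; 1 0 0 0 0; 1 0 0 0 0; 1 0 0 0 0; 1 0 0 0 0")

```text
clock: 10.8
tcp_pos: [0.6218, 0.113, 0.0983]
orientation: [0.092, 3.14, 0.0]
contact_force: [-0.1, -1.9, -2.7]
grip_width: 0.023
```

carry_out(motion="1 0 0.5 0 0; 1 0 0 0 0; 1 0 0 0 0; 1 0 0 0 0; 1 0 0 0 0; 1 0 0 0 0; 1 0 0 0 0; 1 0 0 0 0")

```text
clock: 11.8
tcp_pos: [0.6218, 0.1135, 0.0983]
orientation: [0.092, 3.14, 0.0]
contact_force: [-0.6, -2.4, -1.7]
grip_width: 0.0231
```

carry_out(motion="1 0 0.5 0 0; 1 0 0 0 0; 1 0 0.3 0 0; 1 0 0 0 0; 1 0 0 0 0; 1 0 0 0 0; 1 0 0 0 0; 1 0 0 0 0")

```text
clock: 12.8
tcp_pos: [0.6218, 0.1143, 0.0983]
orientation: [0.092, 3.14, 0.0]
contact_force: [-1.0, -2.5, -2.3]
grip_width: 0.0233
```

carry_out(motion="1 0 0.5 0 0; 1 0 0 0 0; 1 0 0 0 0; 1 0 0 0 0; 1 0 0 0 0; 1 0 0 0 0; 1 0 0 0 0; 1 0 0 0 0")

```text
clock: 13.8
tcp_pos: [0.6218, 0.1146, 0.0983]
orientation: [0.092, 3.14, -0.0]
contact_force: [-1.0, -2.6, -2.0]
grip_width: 0.0233
```

```bash
echo "1 0 2.8 0 0">>log.txt; python3 cmdp.py
python3 - <<'E'
from h import *; from bench import *
for n,b in [("wrist",(150,290,330,460)),("scene",(180,250,360,450))]:
    im=grab_frame(n)[:,:,::-1]
    im=cv2.resize(im[b[0]:b[1],b[2]:b[3]],None,fx=5 if n=="scene" else 4,fy=5 if n=="scene" else 4,interpolation=cv2.INTER_CUBIC)
    cv2.imwrite(f"pics/{n}8.png",im)
E
```

```text
(array([621.30129004, 114.75812583,  97.5       ]), np.float64(86.63121862378043))
```

View pics/wrist8.png

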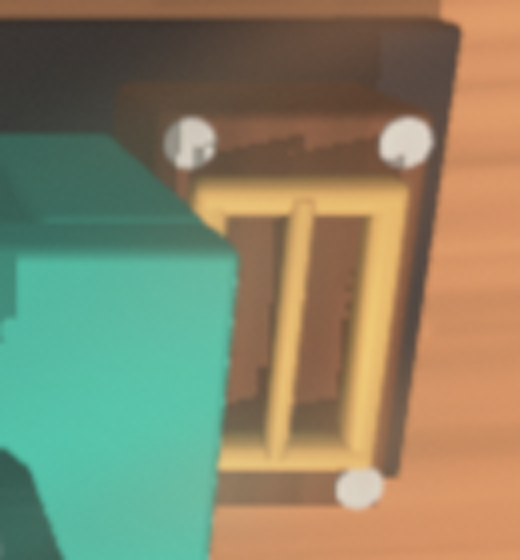

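View pics/scene8.png

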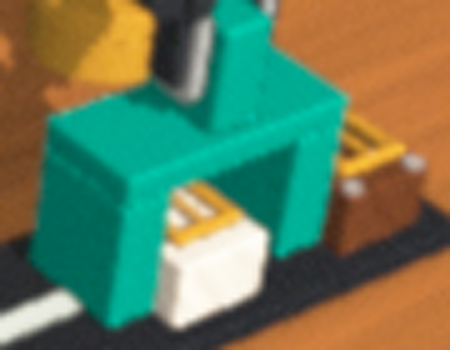

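carry_out(motion="1 0 0.5 0 0; 1 0 0.5 0 0; 1 0 0 0 0; 1 0 0 0 0; 1 0 0 0 0; 1 0 0 0 0; 1 0 0 0 0; 1 0 0 0 0")

```text
clock: 14.9
tcp_pos: [0.6219, 0.1147, 0.0982]
orientation: [-0.093, -3.14, 0.002]
contact_force: [-0.5, -5.3, -2.1]
grip_width: 0.0233
```

carry_out(motion="1 0 0.5 0 0; 1 0 0.5 0 0; 1 0 0 0 0; 1 0 0 0 0; 1 0 0 0 0; 1 0 0 0 0; 1 0 0 0 0; 1 0 0 0 0")

```text
clock: 15.9
tcp_pos: [0.6219, 0.1149, 0.0982]
orientation: [-0.094, -3.14, 0.004]
contact_force: [-0.1, -6.9, -1.4]
grip_width: 0.0232
```

Contact: y has stopped at 114.9 while the force rose to 7 N. Backing off to mid-play, then lifting and stepping over to the far block.

carry_out(motion="1 0 -4 0 0; 1 0 -6 0 0; 1 0 0 0 0; 1 0 0 -15 0; 1 0 0 -25 0; 1 0 0 -20 0; 1 0 0 -5 0; 1 0 -20 0 0")

```text
clock: 16.9
tcp_pos: [0.62, 0.0885, 0.1637]
orientation: [0.087, 3.14, 0.002]
contact_force: [0.4, -0.1, -3.9]
grip_width: 0.0235
```

carry_out(motion="1 0 -35 0 0; 1 0 -40 0 0; 1 0 -40 0 0; 1 0 -35 0 0; 1 0 -19 0 0; 1 0 0 0 0; 1 0 0 0 0; 1 0 0 0 0")

```text
clock: 17.9
tcp_pos: [0.6104, -0.0796, 0.1633]
orientation: [0.088, 3.14, 0.002]
contact_force: [0.3, -0.9, -2.9]
grip_width: 0.0238
```

```bash
echo "1 0 2 0 0; 1 0 -10 -65 0; 1 0 -189 0 0">>log.txt; python3 cmdp.py; python3 plan.py
cat > meas.py <<'E'
import sys,json; from h import *; from bench import *
k=sys.argv[1]
p=camera_params("wrist"); im=grab_frame("wrist"); cv2.imwrite(f"pics/wrist{k}.png",im[:,:,::-1])
H=hsv(im); g=(H[...,0]>12)&(H[...,0]<30)&(H[...,1]>120)&(H[...,2]>110)
a=np.radians(86.65);u=np.array([np.cos(a),np.sin(a)]);n=np.array([u[1],-u[0]])
for m,s,c in comps(g,60):
    if s[2]>80 or s[3]>90: continue
    rc=rectw(p,m,.048); S=np.array(rc[0])@u;T=np.array(rc[0])@n
    if abs(T-613)<40: print(s,'s',S.round(1),'t',T.round(1),np.round(rc[1],1),round(rc[2],1))
o=r.get_obs(); q=o['tcp_pos'][:2]*1000; print('tcp s',q@u,'t',q@n)
b=(160,310,250,460); im=grab_frame("scene")[b[0]:b[1],b[2]:b[3],::-1]
cv2.imwrite(f"pics/scene{k}.png",cv2.resize(im,None,fx=3.5,fy=3.5,interpolation=cv2.INTER_CUBIC))
E
python3 meas.py 9
```

```text
(array([609.72508619, -81.90145697, 162.5       ]), np.float64(86.63121862378043))
pose [610.4 -79.6 163.3] 86.8 tilt 0.06 F [ 0.3 -0.9 -2.9] g 23.8 t 17.9
[257 178  39  27 450] s -47.6 t 601.1 [31.7 22. ] 86.8
[481 178  44  32 373] s 138.9 t 602.7 [32.8 26.3] 86.8
[483 208  36  25 205] s 147.4 t 631.5 [17.  32.2] 37.3
tcp s -44.1996109068582 t 614.0614531107941
```

View pics/wrist9.png

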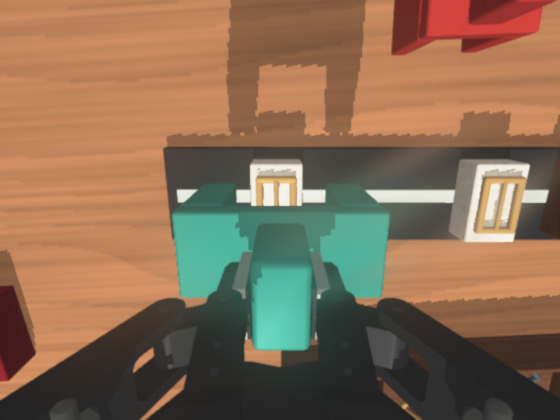

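View pics/scene9.png

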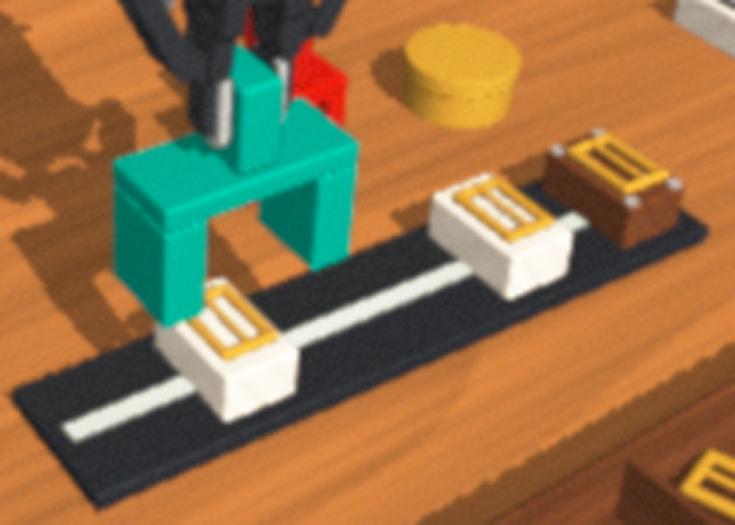

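carry_out(motion="1 0 -2 0 0; 1 0 0 0 0; 1 0 0 12 0; 1 0 0 20 0; 1 0 0 18 0; 1 0 0 10 0; 1 0 0 5 0; 1 0 0 0 0")

```text
clock: 19.0
tcp_pos: [0.6102, -0.0838, 0.0982]
orientation: [-0.092, -3.14, -0.0]
contact_force: [0.5, 0.2, -3.4]
grip_width: 0.0235
```

```bash
echo "1 0 -2 65 0">>log.txt; python3 cmdp.py; python3 plan.py
python3 meas.py 10
```

```text
(array([609.60756128, -83.89800095,  97.5       ]), np.float64(86.63121862378043))
pose [610.2 -83.8  98.2] 86.63 tilt 0.01 F [ 0.5  0.2 -3.4] g 23.5 t 19.0
[256 196  51   9 346] s -47.7 t 591.5 [31.1  5.1] 86.7
[537 196  23  71 827] s 123.5 t 614.1 [49.7 14.1] 10.5
[  0 241  50   7 140] s -214.2 t 621.6 [ 3.5 32.6] 1.7
[383 274  30  22 145] s 30.8 t 650.4 [ 7.2 22.8] 20.9
tcp s -48.098870793379675 t 614.3556345126472
```

View pics/scene10.png

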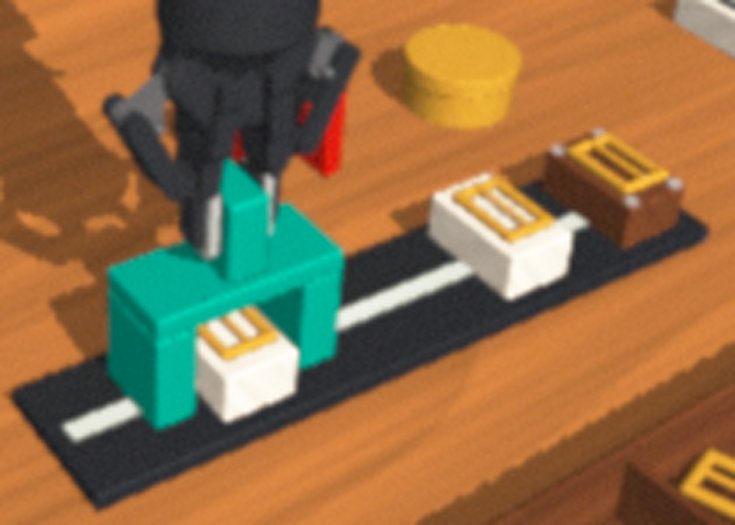

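View pics/wrist10.png

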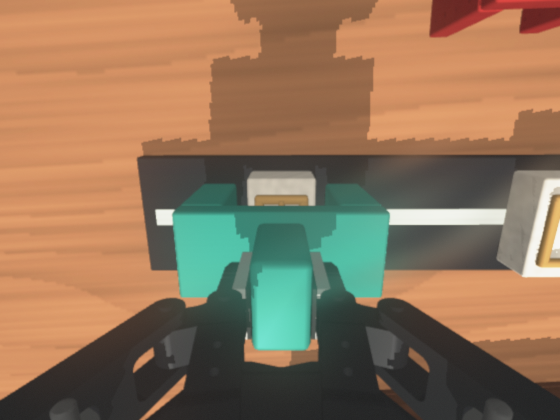

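carry_out(motion="1 0 6 0 0; 1 0 12 0 0; 1 0 16 0 0; 1 0 18 0 0; 1 0 18 0 0; 1 0 16 0 0; 1 0 12 0 0; 1 0 6 0 0")

```text
clock: 20.1
tcp_pos: [0.6162, 0.0212, 0.0982]
orientation: [-0.091, -3.14, -0.001]
contact_force: [0.7, -2.2, -2.6]
grip_width: 0.0232
```

carry_out(motion="1 0 2 0 0; 1 0 1 0 0; 1 0 1 0 0; 1 0 0 0 0; 1 0 0 0 0; 1 0 0 0 0; 1 0 0 0 0; 1 0 0 0 0")

```text
clock: 21.1
tcp_pos: [0.6164, 0.0239, 0.0982]
orientation: [-0.092, -3.14, -0.0]
contact_force: [-0.3, -1.8, -3.4]
grip_width: 0.0234
```

```bash
echo "1 0 108 0 0">>log.txt; python3 cmdp.py; python3 plan.py
python3 meas.py 11
```

```text
(array([615.95390654,  23.91537438,  97.5       ]), np.float64(86.63121862378043))
pose [616.4  23.9  98.2] 86.63 tilt 0.01 F [-0.3 -1.8 -3.4] g 23.4 t 21.1
[ 506  194   54   75 2313] s 225.7 t 612.4 [36.2 50.5] 88.1
[239 196  51   9 363] s 49.8 t 591.4 [31.1  5.1] 86.7
[423 209  11  34 168] s 153.8 t 608.3 [ 4.3 22.2] 87.2
[393 276  72  14 365] s 159.4 t 648.0 [ 6.6 47.4] 4.7
tcp s 59.873788592714426 t 613.9509390751712
```

View pics/scene11.png

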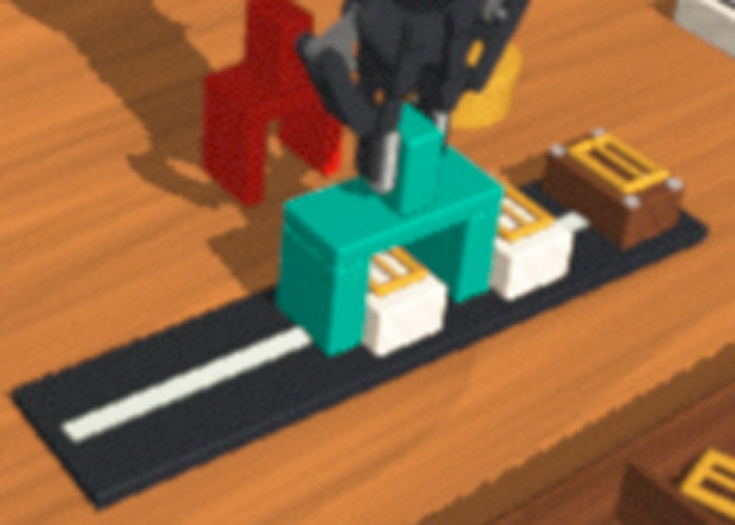

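View pics/wrist11.png

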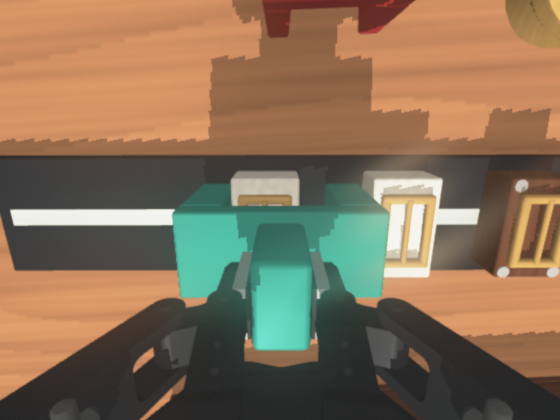

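carry_out(motion="1 0 0.7 0 0; 1 0 0.5 0 0; 1 0 0.5 0 0; 1 0 0.3 0 0; 1 0 0 0 0; 1 0 0 0 0; 1 0 0 0 0; 1 0 0 0 0")

```text
clock: 22.2
tcp_pos: [0.6166, 0.026, 0.0983]
orientation: [-0.092, -3.14, -0.0]
contact_force: [-0.7, -1.7, -3.5]
grip_width: 0.0234
```

carry_out(motion="1 0 0.4 0 0; 1 0 0 0 0; 1 0 0 0 0; 1 0 0 0 0; 1 0 0 0 0; 1 0 0 0 0; 1 0 0 0 0; 1 0 0 0 0")

```text
clock: 23.2
tcp_pos: [0.6166, 0.0263, 0.0983]
orientation: [-0.092, -3.14, 0.0]
contact_force: [-0.4, -1.9, -4.1]
grip_width: 0.0231
```

carry_out(motion="1 0 0.4 0 0; 1 0 0 0 0; 1 0 0 0 0; 1 0 0 0 0; 1 0 0 0 0; 1 0 0 0 0; 1 0 0 0 0; 1 0 0 0 0")

```text
clock: 24.2
tcp_pos: [0.6166, 0.0267, 0.0983]
orientation: [-0.092, -3.14, 0.0]
contact_force: [-1.0, -2.5, -3.3]
grip_width: 0.0232
```

carry_out(motion="1 0 0.3 0 0; 1 0 0 0 0; 1 0 0 0 0; 1 0 0 0 0; 1 0 0 0 0; 1 0 0 0 0; 1 0 0 0 0; 1 0 0 0 0")

```text
clock: 25.2
tcp_pos: [0.6166, 0.0268, 0.0983]
orientation: [0.093, 3.14, -0.0]
contact_force: [-1.8, -4.4, -3.5]
grip_width: 0.0233
```

carry_out(motion="1 0 0.3 0 0; 1 0 0 0 0; 1 0 0 0 0; 1 0 0 0 0; 1 0 0 0 0; 1 0 0 0 0; 1 0 0 0 0; 1 0 0 0 0")

```text
clock: 26.2
tcp_pos: [0.6167, 0.0273, 0.0983]
orientation: [0.092, 3.14, -0.0]
contact_force: [-0.9, -3.8, -1.8]
grip_width: 0.0233
```

The force doubled to 4 N at y = 26.8, exactly where geometry predicts, so the leg has met the middle block. Backing off, lifting and returning.

carry_out(motion="1 0 -4 0 0; 1 0 -6 0 0; 1 0 0 0 0; 1 0 0 -15 0; 1 0 0 -25 0; 1 0 0 -30 0; 1 0 0 -16 0; 1 0 0 0 0")

```text
clock: 27.2
tcp_pos: [0.617, 0.0177, 0.186]
orientation: [0.092, 3.137, 0.001]
contact_force: [-0.8, 0.0, -4.2]
grip_width: 0.0229
```

```bash
echo "1 0 3.4 0 0; 1 0 -10 -86 0">>log.txt; python3 meas.py 12;python3 plan.py; python3 pl.py 451.9 -283 183.5 78.9 10
```

```text
[ 449  169   52   55 1630] s 231.2 t 612.7 [44.4 50.3] 86.8
[263 171  35  34 434] s 53.2 t 604.5 [30.9 30.2] 86.7
tcp s 53.43197519832327 t 614.0022229086134
pose [615.5  17.3 183.6] 86.63 tilt 0.06 F [ 0.4 -0.2 -2.8] g 23.4 t 27.3
[615.6  17.3 183.5] 86.63
14.6 -30.9 -0.0 0.013; 14.2 -31.1 -0.0 0.013; 13.7 -31.3 -0.0 0.013; 13.3 -31.5 -0.0 0.013; 12.9 -31.7 -0.0 0.013; 12.5 -31.9 -0.0 0.013; 12.0 -32.0 -0.0 0.013; 11.6 -32.2 -0.0 0.013; 11.2 -32.3 -0.0 0.013; 10.7 -32.5 -0.0 0.013;
```

View pics/scene12.png

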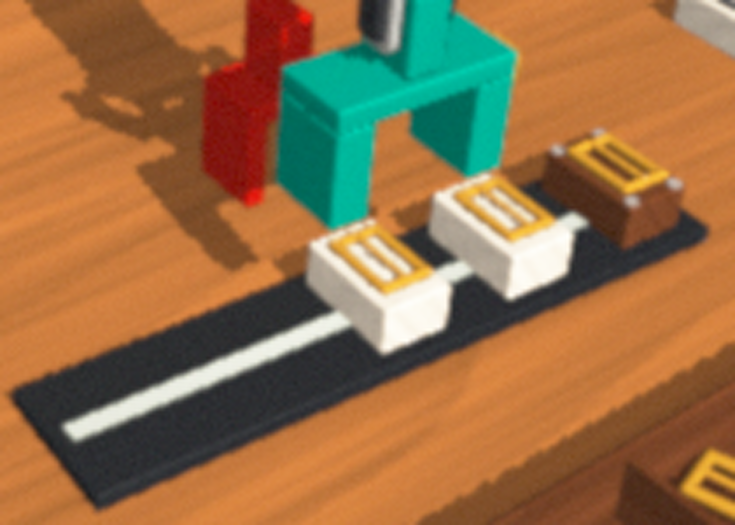

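View pics/wrist12.png

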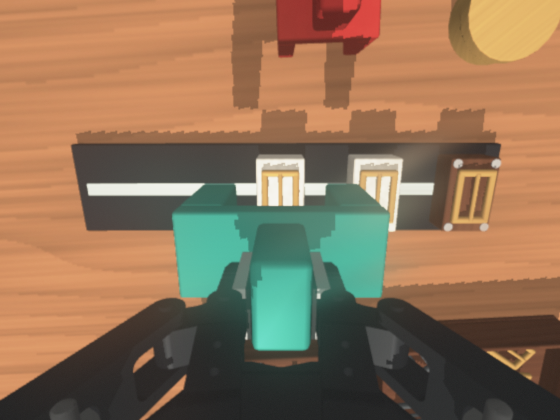

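The gaps look even (buckle centres at cols ~280, 378 and 474). Carrying the spacer back now.

carry_out(motion="1 14.6 -31 0 0.013; 1 14.2 -31 0 0.013; 1 13.7 -31.3 0 0.013; 1 13.3 -31.5 0 0.013; 1 13 -31.7 0 0.013; 1 12.5 -32 0 0.013; 1 12 -32 0 0.013; 1 11.6 -32.2 0 0.013")

```text
clock: 28.3
tcp_pos: [0.4839, -0.2238, 0.183]
orientation: [-0.256, -3.129, -0.001]
contact_force: [0.1, -0.1, -3.0]
grip_width: 0.0232
```

```bash
echo "1 14.6 -31 0 0.013; 1 14.2 -31 0 0.013; 1 13.7 -31.3 0 0.013; 1 13.3 -31.5 0 0.013; 1 13 -31.7 0 0.013; 1 12.5 -32 0 0.013; 1 12 -32 0 0.013; 1 11.6 -32.2 0 0.013" >>log.txt; python3 pl.py 451.9 -283 183.5 78.9 2
```

```text
[ 484.9 -223.2  183.5] 80.67
11.4 -32.2 -0.0 0.015; 10.9 -32.4 -0.0 0.015;
```

carry_out(motion="1 11.4 -32.2 0 0.015; 1 10.9 -32.4 0 0.015; 1 0 0 0 0; 1 0 0 25 0; 1 0 0 30 0; 1 0 0 25 0; 1 0 0 10 0; 1 0 0 5 0")

```text
clock: 29.3
tcp_pos: [0.4525, -0.2825, 0.0887]
orientation: [-0.301, -3.126, -0.001]
contact_force: [0.8, -0.4, -2.9]
grip_width: 0.023
```

carry_out(motion="1 0 0 2 0; 1 0 0 2 0; 1 0 0 0 0; 1 0 0 0 0; 1 0 0 0 0; 1 0 0 0 0; 1 0 0 0 0; 1 0 0 0 0")

```text
clock: 30.3
tcp_pos: [0.4525, -0.2831, 0.0853]
orientation: [0.302, 3.127, 0.0]
contact_force: [-0.2, 0.8, -3.5]
grip_width: 0.0233
```

```bash
echo "1 11.4 -32.2 0 0.015; 1 10.9 -32.4 0 0.015; 1 0 0 99 0" >>log.txt; python3 cmdp.py; python3 plan.py; python3 meas.py 13
python3 - <<'E'
from bench import *; import cv2
cv2.imwrite("pics/side13.png",cv2.resize(grab_frame("side")[220:400,200:400,::-1],None,fx=3,fy=3))
E
```

```text
(array([ 451.93365567, -283.08201903,   84.5       ]), np.float64(78.95358416902745))
pose [ 452.5 -283.1   85.3] 78.95 tilt 0.0 F [-0.2  0.8 -3.5] g 23.3 t 30.3
tcp s -256.13469159875217 t 468.2027853566712
```

View pics/side13.png

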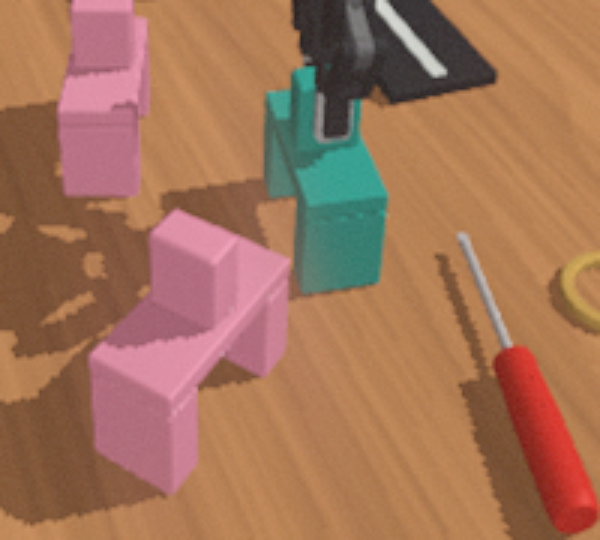

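carry_out(motion="1 0 0 0.5 0; 1 0 0 0.4 0; 1 0 0 0.4 0; 1 0 0 0 0; 1 0 0 0 0; 1 0 0 0 0; 1 0 0 0 0; 1 0 0 0 0")

```text
clock: 31.45
tcp_pos: [0.4525, -0.2832, 0.0844]
orientation: [0.303, 3.127, -0.0]
contact_force: [-2.5, 0.6, 6.4]
grip_width: 0.0233
```

The feet are on the counter (force +6 N, z = 84.4, the same as at the grasp). Opening and rising straight up.

carry_out(motion="0.6 0 0 0 0; 0.5 0 0 0 0; 0.3 0 0 0 0; 0.1 0 0 0 0; 0 0 0 0 0; 0 0 0 0 0; 0 0 0 0 0; 0 0 0 0 0")

```text
clock: 32.45
tcp_pos: [0.4525, -0.2831, 0.084]
orientation: [0.302, 3.127, 0.0]
contact_force: [0.2, 0.4, 0.3]
grip_width: 0.0854
```

carry_out(motion="0 0 0 -10 0; 0 0 0 -25 0; 0 0 0 -35 0; 0 0 0 -40 0; 0 0 0 -30 0; 0 0 0 -10 0; 0 0 0 0 0; 0 0 0 0 0")

```text
clock: 33.45
tcp_pos: [0.4517, -0.2827, 0.2326]
orientation: [-0.302, -3.125, -0.001]
contact_force: [-0.1, 0.5, -0.2]
grip_width: 0.0852
```

```bash
python3 plan.py
python3 - <<'E'
from h import *; from bench import *
p=camera_params("scene")
im=grab_frame("scene"); cv2.imwrite("pics/sceneF.png",im[:,:,::-1])
cv2.imwrite("pics/sceneFz.png",cv2.resize(im[190:310,250:460,::-1],None,fx=3.8,fy=3.8,interpolation=cv2.INTER_CUBIC))
H=hsv(im); teal=(H[...,0]>75)&(H[...,0]<95)&(H[...,1]>120)&(H[...,2]>60)
for m,s,c in comps(teal,1000): print(s,c)
g=(H[...,0]>18)&(H[...,0]<30)&(H[...,1]>130)&(H[...,2]>130); g[:190]=0; g[290:]=0
a=np.radians(86.65);u=np.array([np.cos(a),np.sin(a)])
for m,s,c in comps(g,40):
    if s[0]>450: continue
    rc=rectw(p,m,.048); print(s,c,rc,np.array(rc[0])@u)
E
```

```text
pose [ 451.7 -282.7  232.6] 78.95 tilt 0.14 F [-0.1  0.5 -0.2] g 85.2 t 33.45
[ 142  207   68   72 2254] [174.56787933 240.67302573]
[370 190  25   6 118] [382.27118644 192.1440678 ] ((542.4912719726562, 152.35633850097656), (51.649234771728516, 19.352821350097656), 55.54363250732422) 183.79659054580424
[422 207  19   8  52] [431.69230769 210.86538462] ((644.3822631835938, 189.0291748046875), (34.96731185913086, 20.741703033447266), 81.96892547607422) 226.36078313850277
[381 211  22   9  47] [390.0212766  214.65957447] ((610.6504516601562, 109.89583587646484), (40.85944747924805, 25.65814781188965), 50.16143798828125) 145.3915411583975
[346 225  27  19  96] [360.15625 233.125  ] ((618.6846923828125, 17.132293701171875), (31.31303596496582, 49.664878845214844), 85.37728881835938) 53.25599574666372
```

View pics/sceneF.png

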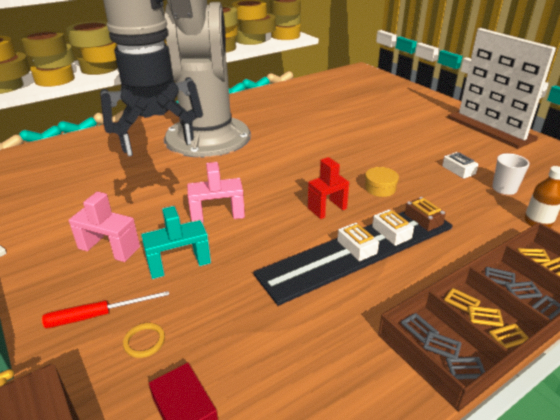

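View pics/sceneFz.png

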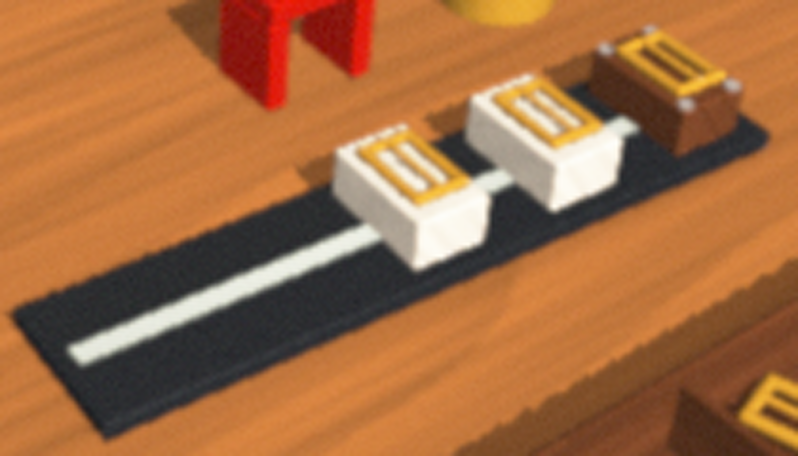

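Run:
```python
from h import *; from bench import *
p=camera_params("scene"); a=np.radians(86.65);u=np.array([np.cos(a),np.sin(a)])
Z=lambda c:(np.array(c,float)+.5)/3.8-.5+np.array((250,190))
print(np.diff(cast(p,Z([(418,270),(556,211),(681,156)]),.012)[:,:2]@u*1000)-44)
print(r.get_obs()['contact_force']); r.hand_in()
```

```text
[44.77640837 44.04087995]
[ 0.14399732  0.72536224 -1.10582795]
the job is handed in; nothing more can be done
```

I set the spacer astride the middle block and slid it to the end block. I then did the same with the far block up to the middle block, put the spacer back, and handed in at 33.5 s of the 58 s allowed.

**End block:** The leading leg stopped against it. The y position held at about 114.8 mm while the force rose from 2.6 N to 7 N.

**Middle block:** The leg met it at TCP y ≈ 26.8 mm, which is where the geometry predicted. The force went from about 2 N to 4 N. The last 0.3 mm step (TCP y to 27.3) may have nudged the middle block by a few tenths of a millimetre.

**Gaps:** In the last picture, with the spacer out of the way, the gaps measure about 44.0 mm (end to middle) and 44.8 mm (middle to far). I picked the corners by eye on an enlarged picture, so these are good to only 1–2 mm. My automatic buckle measurement on that picture was unreliable, because the masks broke up. I did not rely on it.

**Spacer:** It stands upright in its starting place, and its colour mask in the scene picture is within 1 pixel of the first one. The gripper is open and clear, about 15 cm higher than where it let go, and nothing has fallen over. The highest contact force I read was about 7 N, but forces were only read at the end of each move.

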